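Square the cassette up in the wrapping guide

TASK

Push the closed steel instrument cassette across the table with the fingertips until its long side lies flat against the aluminium fence and its end is right up against the blue stop, so that it sits square in that corner, ready for wrapping. Only push it: do not pick it up or tip it. Leave everything else on the table as it stands.

Things in the scene. Friction and masses are not known exactly. Their poses are not given: they have to be found in the camera images.
- cassette: closed perforated steel instrument cassette, about 0.42 kg (0.3 to 0.6), loose, 72 (x) x 180 (y) x 28 mm (z). Origin on its underside: long sides at x = -34 mm and x = +37 mm, ends at y = -90 and +90 mm. Slides by friction, stays where left. Starts on the robot's side of the fence, between the stops, up to 0.35 rad askew, +x side towards the fence
- fence: fixed aluminium fence (upright strip) on the table, 400 mm long along its y, 10 mm thick in x, 30 mm high; origin on the table under the middle of the strip. The face that the cassette goes against is at x = -5 mm; +x points away from the robot
- blue_stop: blue plastic stop block fixed on the fence, 20 mm thick along its y (faces at y = -10 and +10 mm), reaching from the fence's face out to x = -55 mm, 39 mm high, black thumbscrew to 50 mm. Axes parallel to the fence's; origin on the table under the fence strip. At the left or the right end of the fence, the other colour at the other end
- red_stop: red plastic stop block fixed on the fence, 20 mm thick along its y (faces at y = -10 and +10 mm), reaching from the fence's face out to x = -55 mm, 39 mm high, black thumbscrew to 50 mm. Axes parallel to the fence's; origin on the table under the fence strip. At the left or the right end of the fence, the other colour at the other end
- swab_jar: white tub with a teal lid, 68 mm across, 75 mm high, loose; origin at the centre of its underside
- bur_jar: white tub with a blue lid, 58 mm across, 57 mm high, loose; origin at the centre of its underside
- tape: flat roll of beige tape, 96 mm across, 25 mm high, loose; origin at the centre of its underside
- brush: purple nail brush, 30 x 86 x 22 mm, loose; origin at the centre of its underside
- marker: black and white marker pen lying down, 17 x 135 x 16 mm, loose; origin at the centre of its underside

How it is judged:
At the end, for the whole second after the job is handed in: The cassette lies flat on the table with its long side within 3.5 mm of the fence's face and parallel to the fence within 0.02 rad, its end within 3.5 mm of the blue stop on the side facing the other stop, at rest (x of cassette in the frame of fence between -0.0455 and -0.036 m and angle between the y axis of cassette and the y axis of fence, either way round below 0.02 rad and y of cassette in the frame of blue_stop between -0.1035 and 0.1035 m and (y of cassette in the frame of blue_stop above 0.096 m or y of cassette in the frame of blue_stop below -0.096 m) and y of cassette in the frame of fence between -0.15 and 0.15 m and height (world z) of cassette below 0.003 m and angle between cassette's own z axis and vertical below 0.03 rad and linear speed of cassette below 0.01 m/s); the robot touches nothing.
It fails at once if the cassette is lifted more than 8 mm or tipped more than 0.12 rad (height (world z) of cassette above 0.008 m or angle between cassette's own z axis and vertical above 0.12 rad).
It fails at once if something else on the table (a tub, the tape roll, the brush or the marker) is moved more than 20 mm (distance of any of swab_jar, bur_jar, tape, brush, marker from where it was at the start of the episode above 0.02 m).
It also fails if it takes over 58 s, if anything falls off the work surface, if the arm or the gripper's body presses on something with over 40 N, if the wrist force passes 120 N, or if a joint passes its speed limit or range.

ROBOT

A 7-joint arm with a two-finger parallel gripper is mounted at the origin on a cart in front of the work surface, level with it; the furniture and walls round the work are solid. World frame = base frame: x ahead of the robot, y to its left, z up, the work surface at z = 0. Lengths are in m, angles in rad, forces in N, time in s.
With the tool pointing down it reaches from about 0.425 to 0.875 m from the base axis. Payload 8.4 kg.
Tool frame: the origin (TCP) lies midway between the tips of the shut fingers; the grasp point (between the pads) lies manip.hold_point_z behind it (manip.hold_point_z is the distance from the TCP to the grasp point, in m); z points along the fingers, y is the line along which they close (so a half turn about z gives the same grasp; the last joint's range is limited). The gripper opens to 85 mm and grips with 20 to 120 N. Pads are 22 mm wide; open, the fingers measure 114 mm over their backs; the gripper's body (76 mm by 85 mm) begins 54 mm behind the grasp point. The pads swing forward as they close: fully open they stand 13 mm farther back than shut.
Start: joints at [1.024, 0.333, 0.04, 1.465, -0.013, 1.343, -0.059], TCP at [0.281, -0.586, 0.231] pointing down, gripper open.
Joint ranges: [-2.58, 2.58], [-0.38, 2.09], [-1.3, 1.39], [0.25, 2.4], [-1.5, 4.64], [0.08, 2.09], [-2.65, 2.65]. Speed limits (rad/s): [2.22, 2.22, 2.79, 2.79, 3.14, 3.14, 3.14].

INTERFACE

Orientations are given as a unit quaternion [w, x, y, z].
In Python, from workcell import manip, optics gives the robot as it stands. The module is installed in compiled form; this text tells all that it offers.
- The arm moves only by the shell command python3 -m inch 'ROWS'. ROWS is a JSON object of lists of equal length, an entry for each row: "slide": the shift along the tool's x, y, z in cm, a list of three; "twist": the turn about the tool's z in rad; "jaw": the finger opening in cm, from 0 to 8.54. A call has 1 to 8 rows; each row is the pose to reach, as a shift and turn from the pose commanded when the call began, along the tool's axes at that moment; what a row does not reach only later rows make up. A row lasts 1/10 s, in which the tool goes at most 50 mm and 8.59 degrees, less where a joint would pass 70% of its speed; a pose out of reach is approached as far as the arm can. A call with a gripper value outside its range is refused whole. The fingers move at their own pace and stop on an object; the grip force is fixed at half the most. Time passes only in rows, so rows that repeat a pose let the fingers close. It gives the time, the measured TCP pose, the force, the opening and the grip force at its end, in the units of the state.
- manip.state(): the state, without advancing time (a new reading comes with each control period).
- optics.camera(name): name is "side" or "top"; returns (picture, depth): 384x512x3 uint8, red, green, blue; 384x512 float32, m along the optical axis (not along the pixel's ray), 0 where there is no reading.
- optics.camera_params(name): a dict with "fovy" (degrees; the focal length in pixels is half the picture's height over the tangent of half this angle, whatever the lens; pixels are square), "cx", "cy" (the principal point, pixels), "R" (3x3) and "t" (3): a world point X has camera coordinates R X + t. Camera axes: x right, y down, z forward; pixel columns grow to the right and rows downward; lengths in m; the calibration is good to about 2 mm. A picture is of the moment at which its call begins. camera_params takes no time and is no camera call.
- manip.job_done(): hands the job in; it is judged then, once.
The state is a dict: "clock": time; "joints": joint angles; "qvel": joint speeds; "joint_efforts": joint torques, N m; "position": TCP position; "orientation": TCP orientation; "force": force on the tool from outside, world axes, zero at the start; "ft_torque": the same for the moment, N m; "gripper_width": opening from 0.0 (shut) to 1.0 (fully open); "gripper_force": force on a finger pad.
Only numpy, scipy, OpenCV 4.12 (cv2) and the standard library are available. Lean on these libraries where they do the work, as an engineer would, in place of code of your own. Each camera call takes 0.05 s, during which the arm holds its last target. There are 200 camera calls.

## Working session

There is one attempt and no reset: what is moved stays moved. The work goes in short steps, Python scripts to look and compute and a shell command to move; the robot and the scene stay as the last step left them, time stands still between calls to the robot, and variables do not carry over. Pictures are saved under pics/ and viewed, at most 10 in all, crops included, and the job is handed in when it is done.

```bash
mkdir -p pics
cat > h.py <<'E'
import numpy as np,cv2
from workcell import manip,optics
def cloud(name):
    im,d=optics.camera(name);p=optics.camera_params(name)
    f=192/np.tan(np.radians(p["fovy"])/2);v,u=np.mgrid[:384,:512]
    c=np.dstack([(u-p["cx"])/f*d,(v-p["cy"])/f*d,d])
    w=(c-np.array(p["t"]))@np.array(p["R"]); w[d==0]=np.nan
    return im,w
E
python3 - <<'E'
from h import *
a,w=cloud("top");b,w2=cloud("side")
cv2.imwrite("pics/top.png",a[:,:,::-1]);cv2.imwrite("pics/side.png",b[:,:,::-1])
np.save("top.npy",w);np.save("side.npy",w2)
s=manip.state();print(s,manip.hold_point_z)
for n in("top","side"):
    p=optics.camera_params(n);print(n,p["fovy"],p["cx"],p["cy"],-np.array(p["R"]).T@np.array(p["t"]))
E
```

```text
{'clock': 0.1, 'joints': array([ 1.02380305,  0.33382296,  0.03987119,  1.46613554, -0.01338039,
        1.34328834, -0.05845534]), 'qvel': array([-0.00106101, -0.00138752, -0.00049926, -0.00280943, -0.00212637,
        0.00012616, -0.00055691]), 'joint_efforts': array([ 4.34751244e-03, -6.60021472e+01,  1.37106903e+00, -4.06475186e+01,
        1.73790206e-02,  8.87823757e-03, -9.31484215e-05]), 'position': array([ 0.28124244, -0.58557802,  0.23054449]), 'orientation': array([-6.62514911e-04,  9.75035437e-01,  2.22048226e-01, -2.07632586e-04]), 'force': array([-0.36078817, -0.37100704, -1.27324568]), 'ft_torque': array([0.01826232, 0.03118362, 0.0058146 ]), 'gripper_force': 0.0, 'gripper_width': 1.0004833063085683} 0.0187
top 45.905698634911715 252.95302567020428 196.2696824640063 [ 0.44438099 -0.08144851  1.4062507 ]
side 54.72272455016164 252.98734485011767 190.03259722465913 [0.20937768 0.59519259 0.7354827 ]
```

View pics/top.png

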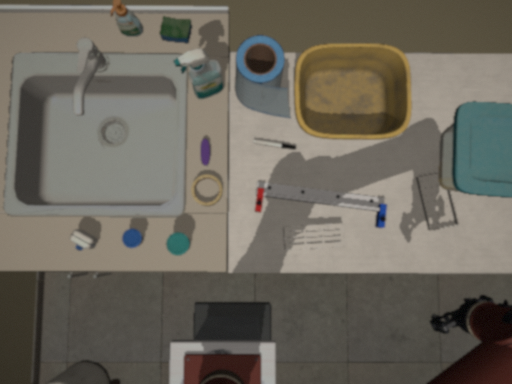

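View pics/side.png

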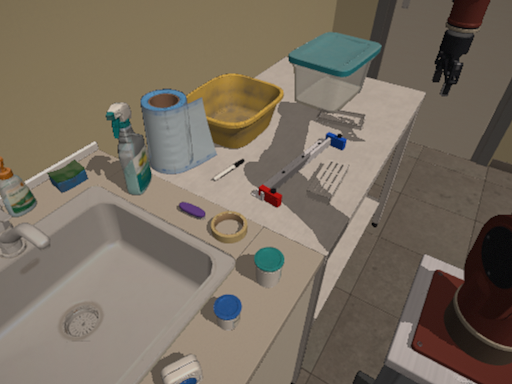

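The top view shows the fence from (262,190) to (382,207), with the red stop on the left (260,197) and the blue one on the right (381,215). The cassette is table-coloured; its slots show at about (313,237). I'll segment it by height.

Run:
```python
from h import *
w=np.load("top.npy");z=w[:,:,2];im=cv2.imread("pics/top.png")
print("table z",np.nanmedian(z[150:170,330:360]),np.nanmedian(z[255:268,260:360]))
m=((z>0.012)&(z<0.06)).astype(np.uint8);m[:, :232]=0;m[:, 420:]=0;m[:160]=0;m[275:]=0
n,l,st,c=cv2.connectedComponentsWithStats(m)
for i in range(1,n):
    if st[i,4]<30: continue
    P=w[l==i];r=cv2.minAreaRect(P[:,:2].astype(np.float32)*1000)
    print(st[i],np.round(np.median(P[:,2]),4),r)
hsv=cv2.cvtColor(im,cv2.COLOR_BGR2HSV)
for nm,lo,hi in(("blue",(110,150,60),(128,255,255)),("red",(0,170,60),(6,255,255))):
    q=cv2.inRange(hsv,lo,hi);q[:170]=0;q[240:]=0;q[:,:240]=0;q[:,400:]=0
    P=w[(q>0)];print(nm,len(P),cv2.minAreaRect(P[:,:2].astype(np.float32)*1000),np.median(P[:,2]))
v=cv2.resize(im[170:275,235:405],None,fx=4.5,fy=4.5,interpolation=cv2.INTER_CUBIC)
mm=cv2.resize(m[170:275,235:405],None,fx=4.5,fy=4.5,interpolation=0)
cs,_=cv2.findContours(mm,0,1);cv2.drawContours(v,cs,-1,(0,255,0),1);cv2.imwrite("pics/c1.png",v)
```

```text
table z 0.000232475672075219 -9.493318077980083e-05
[254 188 133  40 816] 0.0322 ((553.2095947265625, -292.0528564453125), (399.6920166015625, 72.38074493408203), 82.9075927734375)
[ 283  223   61   27 1105] 0.0286 ((465.8146057128906, -273.1983337402344), (71.26649475097656, 180.56138610839844), 3.7331740856170654)
blue 110 ((529.91064453125, -478.4881591796875), (14.88416862487793, 64.61365509033203), 72.08527374267578) nan
red 61 ((577.0585327148438, -108.86662292480469), (10.831832885742188, 64.7906265258789), 82.45413970947266) 0.03937267363693603
```

View pics/c1.png

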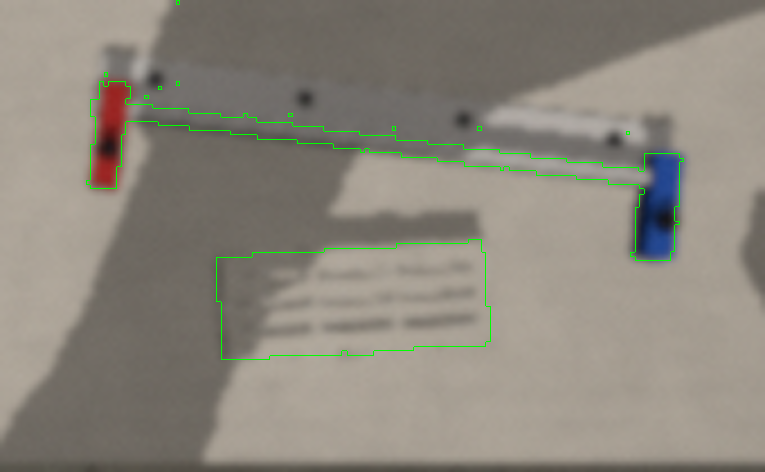

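```bash
cat >> h.py <<'E'
def cassette(w):
    z=w[:,:,2];F=np.load("fence.npz");e=(w[:,:,:2]-F["o"])@F["R"]
    m=((z>0.02)&(z<0.034)&(e[:,:,0]>-0.2)&(e[:,:,0]<-0.008)&(abs(e[:,:,1])<0.183)).astype(np.uint8)
    n,l,st,c=cv2.connectedComponentsWithStats(m);i=1+np.argmax(st[1:,4])
    return cv2.minAreaRect(e[l==i].astype(np.float32)*1000),np.median(z[l==i])
def go(x,y,z,yaw=0):
    "tool slide (cm)/twist to bring the TCP to x,y (fence frame, m), height z, tool x at angle yaw from fence x"
    F=np.load("fence.npz");s=manip.state();q=s["orientation"]
    from scipy.spatial.transform import Rotation as Ro
    T=Ro.from_quat(q[[1,2,3,0]]).as_matrix();g=np.r_[F["o"]+F["R"]@[x,y],z]
    t=np.arctan2(T[1,0],T[0,0]);tw=-(yaw+float(F["yaw"])-t)
    return np.round((T.T@(g-s["position"]))*100,2),np.round((tw+np.pi)%(2*np.pi)-np.pi,3)
def tcp():
    F=np.load("fence.npz");s=manip.state();return np.r_[(s["position"][:2]-F["o"])@F["R"],s["position"][2]]
E
python3 - <<'E'
from h import *
for nm in("top","side"):
    w=np.load(nm+".npy");z=w[:,:,2]
    # fence top points
    a=np.array([0.5782,-0.0937]);b=np.array([0.5285,-0.490]) if 0 else None
    box=(w[:,:,0]>0.5)&(w[:,:,0]<0.62)&(w[:,:,1]>-0.445)&(w[:,:,1]<-0.135)&(z>0.027)&(z<0.034)
    P=w[box][:,:2].astype(np.float32);vx,vy,x0,y0=cv2.fitLine(P,cv2.DIST_HUBER,0,.002,.001).ravel()
    if vy<0:vx,vy=-vx,-vy
    yaw=np.arctan2(-vx,vy);R=np.array([[np.cos(yaw),-np.sin(yaw)],[np.sin(yaw),np.cos(yaw)]])
    e=(w[:,:,:2]-[x0,y0])@R
    st=(z>0.035)&(z<0.043)&(e[:,:,0]>-0.06)&(e[:,:,0]<-0.01)
    r=[]
    for q in(st&(e[:,:,1]<-.1)&(e[:,:,1]>-.3),st&(e[:,:,1]>.1)&(e[:,:,1]<.3)):
        Y=e[:,:,1][q];r.append((len(Y),np.round(np.percentile(Y,[2,98]),4),np.round(np.percentile(e[:,:,0][q],[2,98]),4)))
    print(nm,len(P),"yaw",yaw,"spread",np.percentile((P-[x0,y0])@R[:,0],[3,97]),r,x0,y0)
    if nm=="top":
        mid=(np.mean(r[0][1])+np.mean(r[1][1]))/2;o=np.array([x0,y0])+R@[0,mid]
        np.savez("fence.npz",o=o,R=R,yaw=yaw);print("origin",o)
    print("cassette",cassette(w))
print(go(-.17,0,.1,0),tcp())
E
```

```text
top 307 yaw -0.13821001 spread [-0.07133484  0.00543628] [(63, array([-0.1942, -0.176 ]), array([-0.0515, -0.011 ])), (68, array([0.1811, 0.2   ]), array([-0.0564, -0.011 ]))] 0.5713193 -0.29922512
origin [ 0.57169471 -0.29652611]
cassette (((-108.08427429199219, 8.518180847167969), (71.26649475097656, 180.5614013671875), 11.652032852172852), np.float64(0.02848293918551916))
side 159 yaw -0.13029833 spread [-0.05852904  0.00535509] [(35, array([-0.2589, -0.24  ]), array([-0.0517, -0.0108])), (61, array([0.1164, 0.1356]), array([-0.0544, -0.0111]))] 0.57955533 -0.2352458
cassette (((-108.46891784667969, 7.1576690673828125), (72.06231689453125, 187.83633422851562), 11.35826301574707), np.float64(0.026337266719808294))
(array([ 24.54, -22.86,  13.08]), np.float64(0.586)) [-0.24785977 -0.3263113   0.23054449]
```

Run:
```python
from h import *
for nm in("top","side"):
    w=np.load(nm+".npy");z=w[:,:,2];F=np.load("fence.npz")
    if nm=="top":F0=dict(F)
    for k in range(3):
        e=(w[:,:,:2]-F0["o"])@F0["R"]
        P=w[(abs(e[:,:,0])<.012)&(abs(e[:,:,1])<.165)&(z>.027)&(z<.034)][:,:2].astype(np.float32)
        vx,vy,x0,y0=cv2.fitLine(P,cv2.DIST_HUBER,0,.002,.001).ravel()
        if vy<0:vx,vy=-vx,-vy
        yaw=np.arctan2(-vx,vy);R=np.array([[np.cos(yaw),-np.sin(yaw)],[np.sin(yaw),np.cos(yaw)]])
        o=np.array([x0,y0])+R@[0,R[:,1]@(F0["o"]-[x0,y0])]
        if nm=="top":F0=dict(o=o,R=R,yaw=yaw)
    print(nm,len(P),yaw,o,np.percentile((P-o)@R[:,0],[3,50,97]))
np.savez("fence.npz",**F0);w=np.load("top.npy");print(cassette(w),go(-.185,.006,.1,.08))
e=(w[:,:,:2]-F0["o"])@F0["R"];z=w[:,:,2];st=(z>.035)&(z<.043)&(e[:,:,0]>-.06)&(e[:,:,0]<-.01)
for s in(-1,1):
  q=st&(e[:,:,1]*s>.1)&(e[:,:,1]*s<.3);print(np.percentile(e[q],[2,98],axis=0)[:, :2].round(4))
```

```text
top 284 -0.12746328 [ 0.57196756 -0.29656107] [-0.00486358 -0.00010432  0.00484454]
side 161 -0.12618954 [ 0.57161099 -0.29651584] [-0.00451069  0.00018881  0.00543628]
(((-108.26160430908203, 9.679222106933594), (71.26649475097656, 180.5614013671875), 11.036295890808105), np.float64(0.02848293918551916)) (array([ 23.53, -24.01,  13.09]), np.float64(0.495))
[[-0.0538 -0.1965]
 [-0.0108 -0.1784]]
[[-0.0547  0.1786]
 [-0.0112  0.1978]]
```

```bash
python3 -c "
from h import *
print(go(-.19,.01,.06))"
```

```text
(array([ 23.32, -24.62,  17.09]), np.float64(0.575))
```

```bash
python3 -m inch '{"slide":[[3,-3,2],[6,-6.3,4],[9,-9.5,6.5],[12,-12.7,9],[15,-16,11],[18,-19,13],[21,-22,15],[23.3,-24.6,17.1]],"twist":[0.07,0.15,0.22,0.3,0.37,0.45,0.52,0.575],"jaw":[8.5,8.5,8.5,8.5,8.5,8.5,8.5,8.5]}'; python3 -c "
from h import *
print(tcp(),go(-.19,.01,-.004))"
```

```text
clock: 0.9
position: [0.3855, -0.2609, 0.0596]
orientation: [-0.0, 0.998, -0.064, 0.0]
force: [0.4, -1.3, -0.9]
gripper_width: 0.992
gripper_force: 0.0
[-0.18949387  0.01170208  0.05963052] (array([-0.05,  0.17,  6.36]), np.float64(-0.001))
```

```bash
python3 -m inch '{"slide":[[0,0.1,2],[0,0.1,4],[0,0.1,5.5],[0,0.1,6.2],[0,0.1,6.2]],"twist":[0,0,0,0,0],"jaw":[8.5,8.5,8.5,8.5,8.5]}'; python3 -m inch '{"slide":[[0.7,0,0],[1.4,0,0],[2.1,0,0],[2.8,0,0],[3.5,0,0],[4.2,0,0],[4.9,0,0],[5.6,0,0]],"twist":[0,0,0,0,0,0,0,0],"jaw":[8.5,8.5,8.5,8.5,8.5,8.5,8.5,8.5]}'
python3 - <<'E'
from h import *
print(tcp())
for n in("top","side"):
    a,w=cloud(n);cv2.imwrite(f"pics/p1{n}.png",a[:,:,::-1]);print(cassette(w))
E
```

```text
clock: 1.4
position: [0.3841, -0.2638, -0.0025]
orientation: [-0.001, 0.998, -0.064, -0.001]
force: [0.6, -0.6, 0.7]
gripper_width: 0.994
gripper_force: 0.0
clock: 2.2
position: [0.4407, -0.2712, -0.0018]
orientation: [-0.0, 0.998, -0.064, -0.0]
force: [-1.2, -0.8, -1.0]
gripper_width: 0.996
gripper_force: 0.6
[-0.13337969  0.00843671 -0.00181478]
(((-87.74573516845703, 45.432613372802734), (68.95525360107422, 96.22312927246094), 1.5652356147766113), np.float64(0.028515287096875265))
(((-96.85124206542969, 4.11260986328125), (93.70068359375, 179.26670837402344), 0.9214831590652466), np.float64(0.02618509050647344))
```

View pics/p1side.png

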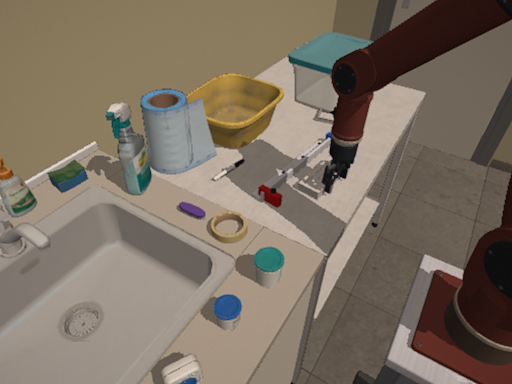

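The cassette is now square to the fence: about 0.02 rad off, with its near side at x = -122 mm. I'll carry on to contact with the fence.

```bash
python3 -m inch '{"slide":[[0.7,0,0],[1.4,0,0],[2.1,0,0],[2.8,0,0],[3.4,0,0],[3.9,0,0],[4.3,0,0],[4.5,0,0]],"twist":[0,0,0,0,0,0,0,0],"jaw":[8.5,8.5,8.5,8.5,8.5,8.5,8.5,8.5]}'; python3 -m inch '{"slide":[[0.1,0,0],[0.2,0,0],[0.3,0,0]],"twist":[0,0,0],"jaw":[8.5,8.5,8.5]}'
python3 - <<'E'
from h import *
print(tcp())
for n in("top","side"):
    a,w=cloud(n);print(cassette(w))
E
```

```text
clock: 3.1
position: [0.4854, -0.277, -0.0017]
orientation: [-0.0, 0.998, -0.064, 0.0]
force: [-2.9, 0.1, 0.7]
gripper_width: 0.991
gripper_force: 1.6
clock: 3.4
position: [0.4879, -0.2775, -0.0017]
orientation: [-0.0, 0.998, -0.064, -0.0]
force: [-2.2, 1.1, -2.0]
gripper_width: 0.993
gripper_force: 1.1
[-0.08585843  0.00823423 -0.00171433]
(((-41.60184860229492, 50.00828552246094), (87.23175048828125, 67.15913391113281), 89.94926452636719), np.float64(0.028253235467032622))
(((-53.513309478759766, 7.302581787109375), (90.30941772460938, 176.83099365234375), 0.17985698580741882), np.float64(0.026392396352771616))
```

```bash
for i in 1 2; do python3 -m inch '{"slide":[[0.1,0,0],[0.2,0,0]],"twist":[0,0],"jaw":[8.5,8.5]}' | grep -E 'pos|force'; done
```

```text
position: [0.489, -0.2777, -0.0017]
force: [-10.4, 2.1, 6.7]
gripper_force: 5.2
position: [0.4889, -0.2777, -0.0019]
force: [-19.5, 3.8, 14.8]
gripper_force: 9.5
```

Firm contact with the fence (19 N). Next: back off, rise, turn 90° and go to the left end.

```bash
python3 -m inch '{"slide":[[-1,0,0],[-3,0,0],[-3,0,-3],[-3,0,-7],[-3,0,-9],[-3,0,-9]],"twist":[0,0,0,0,0,0],"jaw":[8.5,8.5,8.5,5,2.5,2.5]}'
python3 - <<'E'
from h import *
print(tcp(),manip.state()["joints"].round(2))
print(go(-.046,.135,.085,-np.pi/2),go(-.046,.135,.085,np.pi/2))
E
```

```text
clock: 4.5
position: [0.4649, -0.2754, 0.0923]
orientation: [0.002, 0.998, -0.064, 0.004]
force: [0.2, 1.0, -0.2]
gripper_width: 0.508
gripper_force: 0.0
[-0.10889743  0.00739301  0.09226705] [ 0.57  0.23 -0.14  1.9   0.04  1.01 -1.28]
(array([  6.29, -12.76,   0.74]), np.float64(1.571)) (array([  6.29, -12.76,   0.74]), np.float64(-1.57))
```

```bash
python3 -m inch '{"slide":[[0.8,-1.6,0],[1.6,-3.2,0],[2.4,-4.8,0],[3.2,-6.4,0],[4,-8,0],[4.8,-9.6,0],[5.6,-11.2,0.4],[6.3,-12.8,0.7]],"twist":[-0.14,-0.28,-0.42,-0.56,-0.7,-0.84,-0.98,-1.12],"jaw":[2.5,2.5,2.5,2.5,2.5,2.5,2.5,2.5]}';python3 -m inch '{"slide":[[0,0,0],[0,0,0],[0,0,0],[0,0,0]],"twist":[-0.14,-0.28,-0.42,-0.45],"jaw":[2.5,2.5,2.5,2.5]}'
python3 - <<'E'
from h import *
print(tcp())
print(go(-.046,.135,.003,np.pi/2))
for n in("top","side"):
    a,w=cloud(n);cv2.imwrite(f"pics/p2{n}.png",a[:,:,::-1]);print(cassette(w))
E
```

```text
clock: 5.3
position: [0.5415, -0.1544, 0.0806]
orientation: [0.0, 0.878, 0.479, 0.0]
force: [0.1, -0.7, 0.1]
gripper_width: 0.295
gripper_force: 0.0
clock: 5.7
position: [0.541, -0.155, 0.0807]
orientation: [-0.0, 0.75, 0.662, 0.0]
force: [-0.3, -0.0, -0.6]
gripper_width: 0.289
gripper_force: 0.0
[-0.04875107  0.13647108  0.0807155 ]
(array([-0.15,  0.27,  7.77]), np.float64(0.003))
(((-43.05497741699219, -27.885066986083984), (118.2948989868164, 69.31304931640625), 89.63882446289062), np.float64(0.028805027156549073))
(((-43.383026123046875, 4.706550598144531), (184.96168518066406, 68.9295425415039), 89.43234252929688), np.float64(0.02634082006769387))
```

View pics/p2side.png

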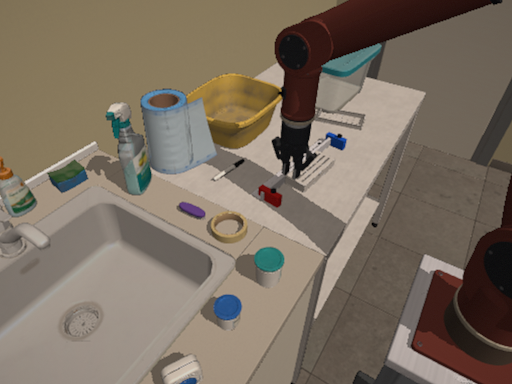

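The fingers stand between the red stop (270,195) and the cassette's left end (305,180), clear of both. Descend, then push towards blue.

```bash
python3 -m inch '{"slide":[[0,0.25,2],[0,0.25,4],[0,0.25,6],[0,0.25,7.5],[0,0.25,7.7],[0,0.25,7.7]],"twist":[0,0,0,0,0,0],"jaw":[2.5,2.5,2.5,2.5,2.5,2.5]}'; python3 -m inch '{"slide":[[-0.7,0,0],[-1.4,0,0],[-2.1,0,0],[-2.8,0,0],[-3.5,0,0],[-4.2,0,0],[-4.9,0,0],[-5.6,0,0]],"twist":[0,0,0,0,0,0,0,0],"jaw":[2.5,2.5,2.5,2.5,2.5,2.5,2.5,2.5]}'
python3 - <<'E'
from h import *
print(tcp())
for n in("top","side"):
    a,w=cloud(n);print(cassette(w))
E
```

```text
clock: 6.4
position: [0.5434, -0.1554, 0.0043]
orientation: [-0.0, 0.751, 0.66, -0.0]
force: [0.8, -0.6, 0.3]
gripper_width: 0.291
gripper_force: 0.0
clock: 7.2
position: [0.5365, -0.2098, 0.0046]
orientation: [-0.001, 0.75, 0.661, 0.001]
force: [-0.3, 7.0, 4.1]
gripper_width: 0.293
gripper_force: 3.0
[-0.04616699  0.08154278  0.00457407]
(((-41.626922607421875, -70.93461608886719), (66.94607543945312, 74.97843170166016), 0.23408272862434387), np.float64(0.028480909246031527))
(((-44.922760009765625, -34.95225524902344), (66.63919067382812, 155.41188049316406), 2.5082671642303467), np.float64(0.026476149809924385))
```

```bash
python3 -m inch '{"slide":[[-0.8,0,0],[-1.6,0,0],[-2.4,0,0],[-3.2,0,0],[-4,0,0],[-4.8,0,0],[-5.4,0,0],[-6,0,0]],"twist":[0,0,0,0,0,0,0,0],"jaw":[2.5,2.5,2.5,2.5,2.5,2.5,2.5,2.5]}'; python3 -m inch '{"slide":[[-0.2,0,0],[-0.4,0,0],[-0.6,0,0]],"twist":[0,0,0],"jaw":[2.5,2.5,2.5]}'
python3 - <<'E'
from h import *
print(tcp())
for n in("top","side"):
    a,w=cloud(n);print(cassette(w))
E
```

```text
clock: 8.1
position: [0.5286, -0.271, 0.0044]
orientation: [-0.0, 0.751, 0.66, 0.0]
force: [1.5, 5.2, 3.6]
gripper_width: 0.292
gripper_force: 2.6
clock: 8.4
position: [0.5279, -0.2761, 0.0044]
orientation: [-0.0, 0.751, 0.661, 0.0]
force: [0.4, 5.5, 4.0]
gripper_width: 0.296
gripper_force: 2.6
[-0.04628705  0.01470008  0.0043691 ]
(((-41.874412536621094, -150.88824462890625), (61.9675407409668, 67.71192169189453), 88.82984161376953), np.float64(0.028447712800816205))
(((-43.501976013183594, -121.13583374023438), (67.70662689208984, 123.46770477294922), 1.6198159456253052), np.float64(0.026438050722102792))
```

```bash
for i in 1 2 3; do python3 -m inch '{"slide":[[-0.1,0,0],[-0.1,0,0]],"twist":[0,0],"jaw":[2.5,2.5]}' | grep -E 'pos|force'; done
```

```text
position: [0.5277, -0.2774, 0.0043]
force: [0.8, 4.2, 2.9]
gripper_force: 2.2
position: [0.5276, -0.2784, 0.0043]
force: [0.0, 4.6, 4.1]
gripper_force: 2.2
position: [0.5276, -0.2787, 0.0043]
force: [1.1, 6.5, 4.3]
gripper_force: 3.4
```

```bash
for i in 1 2 3; do python3 -m inch '{"slide":[[-0.1,0,0],[-0.1,0,0]],"twist":[0,0],"jaw":[2.5,2.5]}' | grep -E 'pos|force'; done
```

```text
position: [0.5275, -0.2787, 0.0043]
force: [-1.1, 10.2, 5.5]
gripper_force: 4.8
position: [0.5275, -0.2787, 0.0043]
force: [-0.0, 12.2, 6.4]
gripper_force: 6.2
position: [0.5276, -0.2787, 0.0043]
force: [-0.5, 14.1, 8.9]
gripper_force: 7.6
```

Firm against the stop. Retreat and check.

```bash
python3 -m inch '{"slide":[[1,0,0],[3,0,0],[4,0,-2],[4,0,-6],[4,0,-11],[5,-4,-14],[7,-8,-16],[9,-8,-18]],"twist":[0,0,0,0,0,0,0,0],"jaw":[2.5,2.5,2.5,2.5,2.5,2.5,2.5,2.5]}'; python3 -m inch '{"slide":[[4,0,0],[8,0,0],[12,0,0],[16,0,0],[20,0,0],[20,0,0]],"twist":[0,0,0,0,0,0],"jaw":[2.5,2.5,2.5,2.5,2.5,2.5]}'
python3 - <<'E'
from h import *
print(tcp())
for n in("top","side"):
    a,w=cloud(n);cv2.imwrite(f"pics/p3{n}.png",a[:,:,::-1]);r=cassette(w);print(r,"edges",np.round(cv2.boxPoints(r[0]),1).tolist())
c=cv2.imread("pics/p3top.png")[170:275,235:405];cv2.imwrite("pics/p3c.png",cv2.resize(c,None,fx=4.5,fy=4.5,interpolation=cv2.INTER_CUBIC))
E
```

```text
clock: 10.5
position: [0.4542, -0.1839, 0.1845]
orientation: [-0.0, 0.752, 0.659, -0.002]
force: [1.5, -0.0, 0.6]
gripper_width: 0.292
gripper_force: 0.0
clock: 11.1
position: [0.485, 0.0202, 0.1846]
orientation: [0.0, 0.749, 0.663, 0.001]
force: [0.7, -0.8, -0.1]
gripper_width: 0.288
gripper_force: 0.0
[-0.12655256  0.30308811  0.18461138]
(((-43.001285552978516, -89.19515228271484), (69.99071502685547, 185.0736541748047), 0.03335561230778694), np.float64(0.02859632798134629)) edges [[-78.0999984741211, 3.299999952316284], [-77.9000015258789, -181.8000030517578], [-8.0, -181.6999969482422], [-8.100000381469727, 3.4000000953674316]]
(((-43.164215087890625, -89.19835662841797), (70.03312683105469, 187.42800903320312), 0.13419173657894135), np.float64(0.026312563558564595)) edges [[-78.4000015258789, 4.400000095367432], [-78.0, -183.0], [-7.900000095367432, -182.8000030517578], [-8.399999618530273, 4.599999904632568]]
```

View pics/p3c.png

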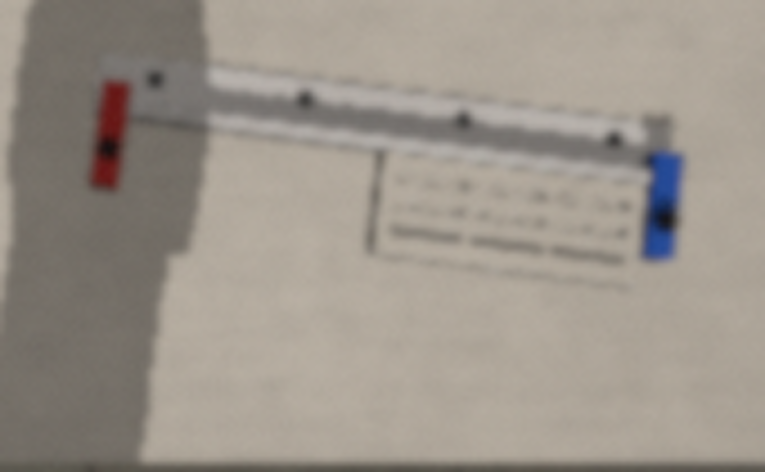

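View pics/p3side.png

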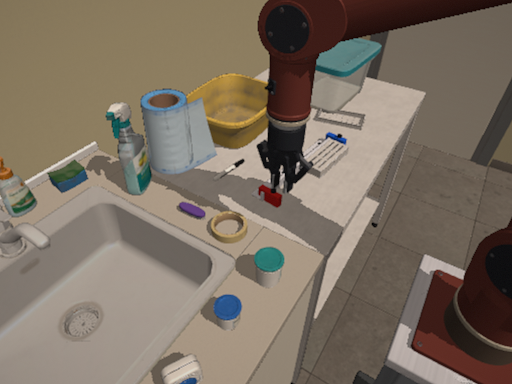

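The picture shows the cassette against the fence along (380,150)–(645,180) and its end at the blue stop (645,215). Its near side measures −78 mm against −76.5 mm expected, so there may be a gap of about 1 mm. There's time for one light confirming press towards the fence.

Run:
```python
from h import *
F=np.load("fence.npz");print("old contact",(np.array([.489,-.2777])-F["o"])@F["R"],"now",tcp())
print(go(-.12,-.088,.10,0))
```

```text
old contact [-0.08469208  0.00816136] now [-0.12617808  0.29797612  0.18416103]
(array([-38.59,   0.6 ,   8.46]), np.float64(1.571))
```

```bash
python3 -m inch '{"slide":[[-4.8,0,0],[-9.6,0,0],[-14.4,0,0],[-19.2,0,0],[-24,0,2],[-28.8,0,4],[-33.6,0,6],[-38.4,0,8]],"twist":[0.14,0.28,0.42,0.56,0.7,0.84,0.98,1.12],"jaw":[8.5,8.5,8.5,8.5,8.5,8.5,8.5,8.5]}';python3 -m inch '{"slide":[[0,0,0],[0,0,0],[0,0,0],[0,0,0],[0,0,0]],"twist":[0.14,0.28,0.42,0.45,0.45],"jaw":[8.5,8.5,8.5,8.5,8.5]}'; python3 -c "
from h import *
print(tcp(),go(-.12,-.088,-.003,0))"
```

```text
clock: 12.0
position: [0.4341, -0.3622, 0.1065]
orientation: [0.001, 0.988, 0.156, -0.001]
force: [0.3, 0.1, 0.2]
gripper_width: 0.997
gripper_force: 0.0
clock: 12.5
position: [0.4355, -0.3593, 0.1072]
orientation: [0.0, 0.998, -0.063, -0.0]
force: [0.3, 0.4, -0.2]
gripper_width: 0.998
gripper_force: 0.0
[-0.12737861 -0.07957783  0.10724059] (array([ 0.75,  0.84, 11.02]), np.float64(0.001))
```

```bash
python3 -m inch '{"slide":[[0.5,0.8,3],[0.5,0.8,6],[0.5,0.8,9],[0.5,0.8,10.7],[0.5,0.8,11],[0.5,0.8,11]],"twist":[0,0,0,0,0,0],"jaw":[8.5,8.5,8.5,8.5,8.5,8.5]}';python3 -m inch '{"slide":[[0.8,0,0],[1.6,0,0],[2.3,0,0],[2.8,0,0],[3.1,0,0],[3.4,0,0],[3.4,0,0]],"twist":[0,0,0,0,0,0,0],"jaw":[8.5,8.5,8.5,8.5,8.5,8.5,8.5]}'; python3 -c "
from h import *
print(tcp())"
```

```text
clock: 13.1
position: [0.4402, -0.367, -0.0026]
orientation: [-0.0, 0.998, -0.063, -0.0]
force: [-0.4, 1.3, -0.1]
gripper_width: 0.997
gripper_force: 0.0
clock: 13.8
position: [0.4746, -0.3709, -0.0027]
orientation: [-0.0, 0.998, -0.063, 0.0]
force: [-0.3, -0.3, -0.1]
gripper_width: 0.997
gripper_force: 0.0
[-0.08710527 -0.08615967 -0.002651  ]
```

```bash
for i in 1 2 3; do python3 -m inch '{"slide":[[0.1,0,0],[0.15,0,0]],"twist":[0,0],"jaw":[8.5,8.5]}' | grep -E 'pos|force'; python3 -c "
from h import *
print(tcp())"; done
```

```text
position: [0.4757, -0.3713, -0.0026]
force: [0.0, 0.2, -0.3]
gripper_force: 0.0
[-0.08602398 -0.08632891 -0.00261778]
position: [0.4768, -0.3714, -0.0027]
force: [-3.5, 0.7, 2.0]
gripper_force: 1.8
[-0.08489525 -0.08634033 -0.00268094]
position: [0.4769, -0.3714, -0.0029]
force: [-9.0, 2.8, 5.5]
gripper_force: 4.6
[-0.08478084 -0.08634986 -0.00285374]
```

Contact came at x = −84.8 mm, the same as in the first press (−84.7 mm), so the cassette is flush with the fence. Retreat and hand in.

```bash
python3 -m inch '{"slide":[[-1,0,0],[-3,0,0],[-4,0,-2],[-4,0,-6],[-4,0,-10],[-4,0,-12],[-4,0,-12]],"twist":[0,0,0,0,0,0,0],"jaw":[8.5,8.5,8.5,8.5,8.5,8.5,8.5]}'
python3 - <<'E'
from h import *
a,w=cloud("side");r=cassette(w);print(r)
print(manip.job_done())
E
```

```text
clock: 15.1
position: [0.4406, -0.3679, 0.1211]
orientation: [0.002, 0.998, -0.064, 0.003]
force: [0.7, -0.1, 0.1]
gripper_width: 0.995
gripper_force: 0.0
(((-43.04096221923828, -88.6585464477539), (69.637939453125, 188.5267791748047), 0.09325692057609558), np.float64(0.026274549815155864))
the job is handed in; nothing more can be done
None
```

The job was handed in at about 15 s with the cassette pushed firmly against both the fence and the blue stop, and measured square to the fence within about 0.002 rad; no verdict came back.

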